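# Restart the drying cabinet: rocker on, then hold both reset keys

## Task

The drying cabinet has cut out: switch it back on by pressing down the raised far half of the rocker on its top panel. Then put one fingertip on each of the two round reset keys, press both fully down together, hold them down for three seconds and let go. Leave the thermostat knob, the bell, the jars and the wooden roof-shaped base as they are; nothing is to be picked up.

Things in the scene. Friction and masses are not known exactly. Their poses are not given: they have to be found in the camera images.
- cabinet: Fixed battered steel drying cabinet, 340 deep (x), 440 wide (y), 240 high (flat top). Origin: centre of its underside; x points from its door (robot side) to its back, y to the robot's left, z up. Control plate along the top's front edge, face at z 243. Controls in one row at x -105: rocker y +152, small fixed lamp +104, thermostat knob +52, left reset key -58, right reset key -122.
- rocker (a joint): Rocker switch, rad: 0 off (far half raised), 0.40 on. Stays where left; about 2 N at mid-half tips it. V-shaped black paddle, 60 long along cabinet x, 27 wide; pivot across its middle at cabinet z 252; bezel 74 x 40 ends 3 below the pivot. Off: near half level, far half rises at 0.4 rad to 12 above the pivot. Fully on: far half level at pivot height.
- rocker_raised_half (a point): Point on the upper face of the rocker's far (+x) half, 20 from the pivot along that face: the place to press. It moves with the paddle: off, it is 18.4 beyond the pivot and 7.8 above it; on, 20 beyond and level with it.
- reset_left (a joint): Travel of the left (+y) reset key, m: 0 = up, 0.006 = fully down. Sprung: starts to move at about 1.8 N, fully down at about 5.4 N, comes back up by itself when let go.
- reset_right (a joint): Travel of the right (-y) reset key, m, just like the left one.
- reset_left_top (a point): Centre of the top of the left reset key: flat dark round cap 28 across, 64 from the other key centre to centre along the cabinet's y; top at cabinet z 258 when up, 252 when down; a fixed steel collar round it, 38 across, ends at z 248. Moves with the key, straight down.
- reset_right_top (a point): Centre of the top of the right reset key, the same as the left one.
- thermostat_mark (a point): White pointer mark near the rim of the thermostat knob's top, 18 from its axis. The knob is a black round knob 42 across and 19 high between the rocker and the keys, at any setting; not to be turned.
- jar_tall: Loose brown glazed jar with lid, 88 across, 136 high with its lid knob, standing on the counter beside the cabinet. Origin at the centre of its underside.
- jar_short: Loose brown glazed jar with lid, 88 across, 115 high, on the counter at the other side of the cabinet. Origin at the centre of its underside.
- bell: Loose chrome push-button desk bell, 82 across, 60 high, standing on the rear part of the cabinet's top. Origin at the centre of its underside.
- pagoda_base: Loose wooden puppet base shaped like a two-tier pagoda roof, about 110 square and 55 high, drying on the rear part of the cabinet's top. Origin at the centre of its underside.

How it is judged (in metres and radians):
On the way, in this order (a step that is already met when the one before it is completed fails the run):
1. the rocker is switched on while both keys are up (value of joint rocker above 0.32 rad and value of joint each of reset_left, reset_right below 0.0015 m), for 0.1 s.
2. with the rocker on, the fingers hold both reset keys fully down together (three seconds, 2.6 s counted) (value of joint rocker above 0.32 rad and value of joint each of reset_left, reset_right above 0.0045 m and contact force between the fingers and cabinet above 4 N), for 2.6 s.
At the end, for the whole second after the job is handed in: The rocker is on (beyond 0.32 of 0.40 rad), both reset keys are back up (within 1 mm) after having been held down together (each beyond 4.5 of 6 mm), the thermostat mark is within 5 mm and the jars, bell and wooden base within 15 mm of where they started (value of joint rocker above 0.32 rad and value of joint each of reset_left, reset_right below 0.001 m and distance of thermostat_mark from where it was at the start of the episode below 0.005 m and distance of each of jar_tall, jar_short, bell, pagoda_base from where it was at the start of the episode below 0.015 m); the robot touches nothing.
It fails at once if one reset key is pressed alone (one beyond 4 mm while the other is less than 1 mm down) ((value of joint reset_left above 0.004 m and value of joint reset_right below 0.001 m) or (value of joint reset_right above 0.004 m and value of joint reset_left below 0.001 m)).
It fails at once if the thermostat knob is turned (distance of thermostat_mark from where it was at the start of the episode above 0.006 m).
It fails at once if a jar, the bell or the wooden base is shifted, lifted or knocked over (distance of any of jar_tall, jar_short, bell, pagoda_base from where it was at the start of the episode above 0.02 m or angle between any of jar_tall, jar_short, bell, pagoda_base's own z axis and vertical above 0.3 rad).
It also fails if it takes over 48 s, if anything falls off the work surface, if the arm or the gripper's body presses on something with over 40 N, if the wrist force passes 120 N, or if a joint passes its speed limit or range.

## Robot

A 6-joint arm with a two-finger parallel gripper is mounted at the origin on the work surface. World frame = base frame: x ahead of the robot, y to its left, z up, the work surface at z = 0. Lengths are in mm, angles in rad, forces in N, time in s.
With the tool pointing down it reaches from about 275 to 875 mm from the base axis. Payload 12.5 kg.
Tool frame: the origin (TCP) lies at the very end of the fingers, on their centre line; the grasp point (between the pads) lies 19 mm behind it; z points along the fingers, y is the direction in which the jaws open and shut (so a half turn about z gives the same grasp; the last joint's range is limited). The gripper opens to 85 mm and grips with 20 to 120 N. Pads are 22 mm wide; open, the fingers measure 114 mm over their backs; the gripper's body (76 mm by 85 mm) begins 54 mm behind the grasp point. The pads swing forward as they close: fully open they stand 13 mm farther back than shut.
Start: joints at [-1.192, 0.351, 1.652, -0, 1.139, -0.085], TCP at [246.058, -491.874, 231.29] pointing down, gripper open.
Joint ranges: [-2.75, 2.75], [-0.79, 2.1], [0.01, 2.65], [-1.57, 4.71], [0.07, 3.14], [-2.87, 2.87]. Speed limits (rad/s): [2.22, 2.22, 2.79, 3.14, 3.14, 3.14].

## Interface

Orientations are given as a rotation vector (axis times angle).
In Python, from station import readout, optics, r, outline_of gives the robot as it stands.
- The arm moves only by the tool apply_moves, never from a script. Its argument "moves" is a list that holds one entry, the list of rows, each a list of 4 numbers: the shift along the tool's x, y, z in units of 25 mm (1.0 is 25 mm), then the turn about the tool's z in units of 6 degrees (1.0 is 6 degrees). In form: [[[dx, dy, dz, yaw], ...]]. A call has 1 to 5 rows; each row shifts and turns the pose as measured when the row begins, along the tool's axes as they then stand; what a row does not reach is not made up. A row lasts 1/12 s, in which the tool goes at most 41.7 mm and 7.16 degrees, less where a joint would pass 70% of its speed; a pose out of reach is approached as far as the arm can. A call is refused whole if a number of a shift passes 1 or a number of a turn 1, either way. A call with a gripper value outside its range is refused whole. "claw" is the gripper command: -1 is fully open, 1 is shut, values between are in proportion, set as the call begins (left out, the last holds). The fingers move at their own pace and stop on an object; "force" is the grip in N (left out, the last holds). Time passes only in rows, so rows that do not move let the fingers close. It gives the time, the measured TCP pose, the force and the opening at its end, in the units of the state.
- readout.observe(): the state, without advancing time (a new reading comes with each control period).
- optics.read_camera(name): name is "side" or "top"; returns a dict with "img" (480x640x3 uint8, red, green, blue), "z_map" (480x640 float32, mm along the optical axis (not along the pixel's ray), 0 where there is no reading), "fx", "fy", "cx", "cy" (pixels), "pose" (4x4, takes a point from camera to world coordinates). Camera axes: x right, y down, z forward; pixel columns grow to the right and rows downward; lengths in mm; the calibration is good to about 2 mm. A picture is of the moment at which its call begins.
- r.close_job(): hands the job in, once; it reports no verdict.
Trained networks look in a picture, given as the dict that the camera call returned (one of the last four; its "shot" number tells which), for a name from the list of things; names that differ only in an ending like _2 or _b are one class to them, and where a whole thing is asked for, a point or a joint stands for the part that bears it (a point fixed in the world has none). Each returns a list of dicts, best first, with "score" (0 to 1); they miss things now and then, are a little off and sometimes report something else, mostly with a low value. They report only what shows in the picture. A call takes as long as a camera call.
- outline_of(label, picture): "region" (480x640 bool, what is visible of it) and "position" ([column, row] in pixels, amid what is visible of it).
The state is a dict: "time": time; "q": joint angles; "qvel": joint speeds; "joint_torque": joint torques, N m; "eef_pos": TCP position; "ee_rot": TCP orientation; "wrist_force": force on the tool from outside, world axes, zero at the start; "torque": the same for the moment, N m; "finger_gap": finger opening in mm.
Only numpy, scipy, OpenCV 4.12 (cv2) and the standard library are available. Lean on these libraries where they do the work, as an engineer would, in place of code of your own. Each camera call takes 0.05 s, during which the arm holds its last target.

## Working session

There is one attempt and no reset: what is moved stays moved. The work goes in short steps, Python scripts to look and compute and a tool call to move; the robot and the scene stay as the last step left them, time stands still between calls to the robot, and variables do not carry over. Pictures are saved under pics/ and viewed, and the job is handed in when it is done.

Besides the shell and the picture viewer there is one more tool, called in YAML: its name, and indented under it one key for each argument. apply_moves: Moves the arm, as the interface text tells. Its arguments: {"type":"object","properties":{"moves":{"type":"array"},"claw":{"type":"number"},"force":{"type":"number"}},"required":["moves"]}

```bash
mkdir -p pics; ls; python3 - <<'E'
from station import readout, optics, r, outline_of
import cv2,numpy as np,pickle
s=readout.observe();print(s)
for n in("top","side"):
    c=optics.read_camera(n);cv2.imwrite(f"pics/{n}1.png",c["img"][:,:,::-1]);print(n,c["fx"],c["fy"],c["cx"],c["cy"],c["pose"].round(3).tolist())
    pickle.dump(c,open(n+".pkl","wb"))
    for l in("cabinet","rocker","rocker_raised_half","reset_left_top","reset_right_top","thermostat_mark"):
        for d in outline_of(l,c)[:3]:
            u,v=d["position"];z=c["z_map"][int(v),int(u)]
            p=c["pose"]@np.array([(u-c["cx"])/c["fx"]*z,(v-c["cy"])/c["fy"]*z,z,1])
            print(l,round(d["score"],2),d["position"],d["region"].sum(),p[:3].round(1))
E
```

```text
pics
{'time': 0.0, 'q': array([-1.19160538e+00,  3.51260959e-01,  1.65240270e+00, -2.57421752e-05,
        1.13908573e+00, -8.46616538e-02]), 'qvel': array([ 0.0004597 ,  0.00122244, -0.00102706,  0.00191364, -0.00017376,
        0.00110624]), 'joint_torque': array([-5.37058768e-04, -5.06104052e+01, -2.91408670e+01, -1.21145554e-04,
        4.51909131e-03, -2.42857851e-06]), 'eef_pos': array([ 245.93723969, -491.5947504 ,  230.75300743]), 'ee_rot': array([-3.05636373e+00, -7.21857731e-01,  3.02821221e-04]), 'wrist_force': array([-0.43377781, -0.83063105, -0.34707812]), 'torque': array([-0.01709571, -0.02922845,  0.0400507 ]), 'finger_gap': 85.47947374369392}
top 503.3117342300847 503.3117342300847 318.29857253891885 239.62697887866804 [[0.007, -0.986, 0.167, 480.89], [-1.0, -0.009, -0.011, 18.145], [0.012, -0.167, -0.986, 1189.171], [0.0, 0.0, 0.0, 1.0]]
cabinet 0.72 [314.5, 285.2] 37797 [554.8  14.5 237.9]
rocker 0.57 [219.3, 309.9] 531 [506.9 189.  254.5]
rocker 0.26 [257.4, 217.2] 3002 [675.9 120.9 280.1]
rocker_raised_half 0.88 [220.1, 308.7] 497 [509.1 187.6 254.7]
reset_left_to
[... 188 characters left out ...]
32.3, 327.7] 146 [476.1 -18.6 255.2]
side 441.43743322919283 441.43743322919283 316.1568788366858 230.86045477828327 [[-0.878, -0.382, 0.287, 391.606], [-0.478, 0.691, -0.542, 487.953], [0.009, -0.614, -0.789, 847.634], [0.0, 0.0, 0.0, 1.0]]
cabinet 0.95 [341.9, 264.7] 45362 [541.9 111.9 239.9]
cabinet 0.38 [266.8, 236.8] 3390 [663.6 144.9 276.5]
rocker 0.84 [343.6, 309.1] 673 [501.4 188.8 250.5]
rocker_raised_half 0.61 [340.6, 308.6] 747 [505.1 191.7 253.5]
reset_left_top 0.5 [413.0, 220.1] 211 [470.8 -17.7 259.4]
reset_right_top 0.51 [427.5, 196.9] 181 [467.4 -82.  258.7]
thermostat_mark 0.78 [376.3, 263.4] 516 [489.6  96.8 262. ]
thermostat_mark 0.49 [343.1, 307.7] 704 [502.4 189.  254.3]
```

View pics/top1.png

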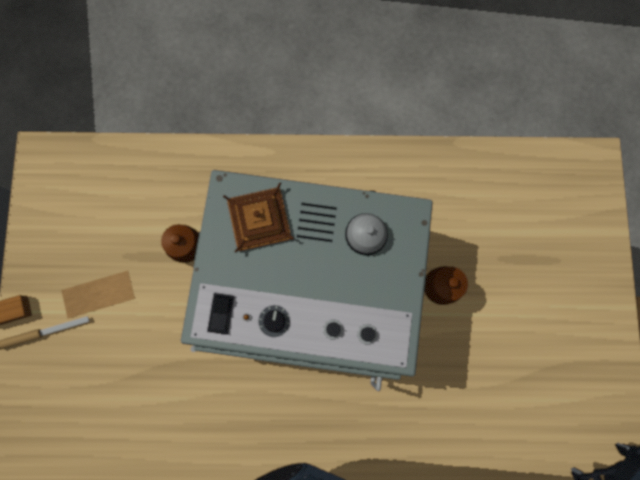

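View pics/side1.png

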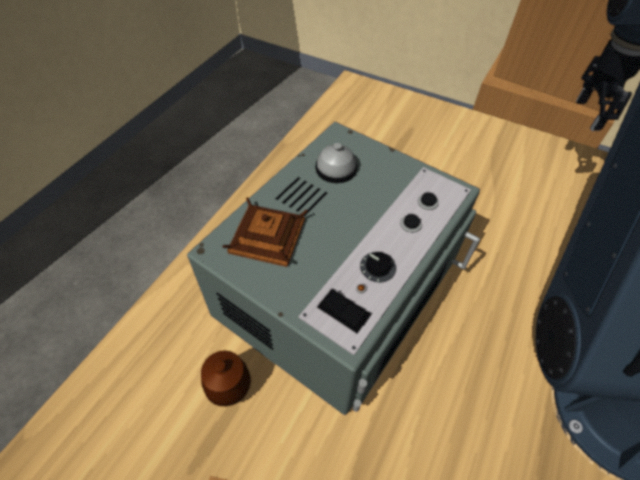

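```bash
python3 - <<'E'
import cv2,numpy as np,pickle
from scipy.optimize import least_squares
ctl={"rocker":152,"lamp":104,"knob":52,"L":-58,"R":-122}
for n in("top","side"):
    c=pickle.load(open(n+".pkl","rb"));z=c["z_map"];v,u=np.mgrid[:480,:640]
    P=np.stack([(u-c["cx"])/c["fx"]*z,(v-c["cy"])/c["fy"]*z,z,np.ones_like(z)],-1)@c["pose"].T
    m=(abs(P[...,2]-241)<8)&(z>0)&(P[...,0]>350)&(P[...,0]<800)&(abs(P[...,1])<350)
    m=cv2.morphologyEx(m.astype(np.uint8),cv2.MORPH_OPEN,np.ones((5,5)));k,l,st,_=cv2.connectedComponentsWithStats(m)
    m=l==1+np.argmax(st[1:,4])
    q=P[m][:,:3];rc=cv2.minAreaRect(q[:,:2].astype(np.float32));print(n,rc,np.median(q[:,2]))
    # plate: bright pixels
    g=c["img"].min(-1); pm=m&(g>115); print(pm.sum())
    pm=cv2.morphologyEx(pm.astype(np.uint8),cv2.MORPH_OPEN,np.ones((3,3)));k,l,st,_=cv2.connectedComponentsWithStats(pm)
    if k>1:
        pm=l==1+np.argmax(st[1:,4]);rp=cv2.minAreaRect(P[pm][:,:2].astype(np.float32));print("plate",rp,np.median(P[pm][:,2]))
    # undistorted plan view of plate at z=250
    A=np.linalg.inv(c["pose"]);K=np.array([[c["fx"],0,c["cx"]],[0,c["fy"],c["cy"]],[0,0,1]])
    # image px (col,row)-> world: y=250-col/1.5... 2px per mm
    H=np.array([[0,-.5,580.],[-.5,0,250.],[0,0,258.],[0,0,1]])
    M=K@A[:3]@H
    w=cv2.warpPerspective(c["img"],M,(800,400),flags=cv2.INTER_CUBIC|cv2.WARP_INVERSE_MAP)
    cv2.imwrite(f"pics/{n}_plan.png",w[:,:,::-1])
E
```

```text
top ((585.7420654296875, 23.856643676757812), (439.761474609375, 339.7998962402344), 82.53604125976562) 239.76956344002974
9911
plate ((481.1943664550781, 39.354095458984375), (405.3779296875, 105.26985168457031), 82.40133666992188) 242.08998129835868
side ((584.6885986328125, 23.999359130859375), (440.5325012207031, 339.4277648925781), 82.3486328125) 241.94053349607782
9541
plate ((482.17889404296875, 34.91827392578125), (410.0686950683594, 104.99970245361328), 82.4192123413086) 244.32205978697436
```

View pics/top_plan.png

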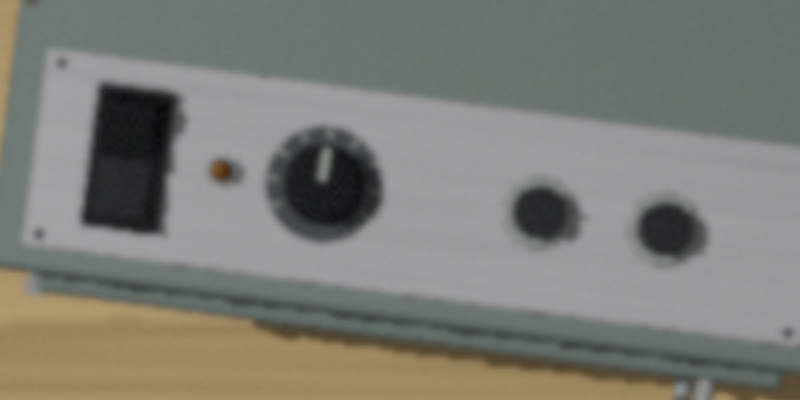

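View pics/side_plan.png

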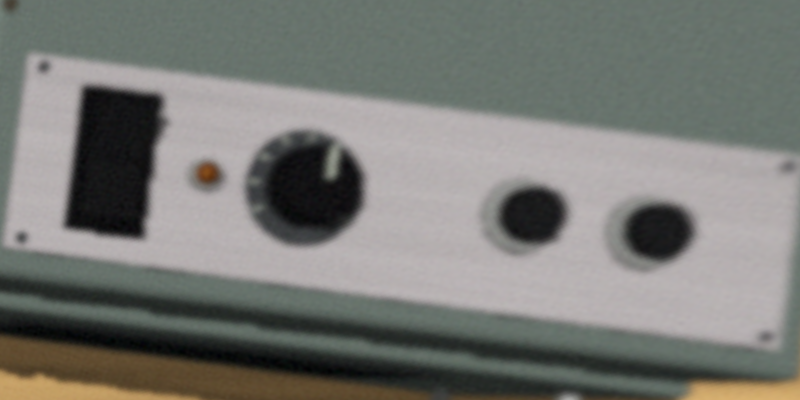

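apply_moves:
  moves:
    - [[0,0,-1,1],[0,0,-1,1],[0,0,-1,1],[0,0,-1,1],[0,0,-1,1]]
  claw: 1
  force: 40

```text
time: 1.12
eef_pos: [245.1, -489.8, 355.3]
ee_rot: [-3.128, 0.123, 0.008]
wrist_force: [-0.6, -0.5, -0.2]
finger_gap: 25.6
```

```bash
cat > h.py <<'E'
import sys,numpy as np
from scipy.spatial.transform import Rotation as R
from station import readout
T=np.radians(-7.55);O=np.array([585.2,23.9,.9]);C=R.from_euler('z',T)
def go(cab):
    s=readout.observe();t=C.apply(cab)+O;Rt=R.from_rotvec(s["ee_rot"])
    d=Rt.inv().apply(t-s["eef_pos"])/25
    x=Rt.apply([1,0,0]);yaw=(np.degrees(np.arctan2(x[1],x[0]))+7.55)/6
    print("t",round(s["time"],2),"pos",s["eef_pos"].round(1),"cab",C.inv().apply(s["eef_pos"]-O).round(1),"tgt",t.round(1),"units",d.round(3),"yaw",round(yaw,2),"F",s["wrist_force"].round(1),"tau",s["torque"].round(2),"gap",round(s["finger_gap"],1),"z",Rt.apply([0,0,1]).round(3))
go([float(a) for a in sys.argv[1:4]])
E
python3 h.py -85 152 300
```

```text
t 1.12 pos [ 245.1 -489.8  355.3] cab [-269.6 -553.9  354.4] tgt [520.9 185.8 300.9] units [  8.883 -27.781   2.425] yaw 0.51 F [-0.6 -0.5 -0.2] tau [ 0.01 -0.04 -0.01] gap 25.6 z [-0.004  0.011 -1.   ]
```

apply_moves:
  moves:
    - [[0.3,-1,0,0.5],[0.3,-1,0,0],[0.3,-1,0,0],[0.3,-1,0,0],[0.3,-1,0,0]]

```text
time: 1.53
eef_pos: [298.8, -371.2, 362.0]
ee_rot: [-3.132, 0.232, 0.0]
wrist_force: [0.9, -0.0, 0.6]
finger_gap: -0.4
```

apply_moves:
  moves:
    - [[0.3,-1,0,0],[0.3,-1,0,0],[0.3,-1,0,0],[0.3,-1,0,0],[0.3,-1,0,0]]

```text
time: 1.95
eef_pos: [355.8, -246.9, 362.6]
ee_rot: [3.133, -0.234, 0.002]
wrist_force: [0.6, -0.7, -0.1]
finger_gap: 0.1
```

apply_moves:
  moves:
    - [[0.3,-1,0,0],[0.3,-1,0,0],[0.3,-1,0,0],[0.3,-1,0,0],[0.3,-1,0,0]]

```text
time: 2.37
eef_pos: [412.9, -122.3, 363.4]
ee_rot: [3.132, -0.234, 0.005]
wrist_force: [0.4, -0.3, 0.5]
finger_gap: -0.5
```

apply_moves:
  moves:
    - [[0.3,-1,0,0],[0.3,-1,0,0],[0.3,-1,0,0],[0.3,-1,0,0],[0.3,-1,0,0]]

```text
time: 2.78
eef_pos: [470.2, 2.5, 364.2]
ee_rot: [3.131, -0.234, 0.008]
wrist_force: [0.6, -0.4, -0.8]
finger_gap: 0.2
```

apply_moves:
  moves:
    - [[0.3,-1,0,0],[0.3,-1,0,0],[0.3,-1,0,0],[0.3,-1,0,0],[0.3,-1,0,0]]

```text
time: 3.2
eef_pos: [527.5, 127.6, 364.6]
ee_rot: [3.131, -0.233, 0.009]
wrist_force: [0.1, -1.4, 0.0]
finger_gap: -0.1
```

```bash
python3 h.py -85 152 280
```

```text
t 3.2 pos [527.5 127.6 364.6] cab [-70.8  95.3 363.7] tgt [520.9 185.8 280.9] units [-0.626 -2.264  3.343] yaw -0.16 F [ 0.1 -1.4  0. ] tau [-0.01 -0.04 -0.03] gap -0.1 z [ 0.006 -0.002 -1.   ]
```

apply_moves:
  moves:
    - [[-0.2,-0.8,0.6,-0.16],[-0.2,-0.8,0.8,0],[-0.2,-0.6,0.8,0],[0,0,0.8,0],[0,0,0,0]]

```text
time: 3.62
eef_pos: [521.9, 191.7, 286.8]
ee_rot: [3.135, -0.199, 0.013]
wrist_force: [-0.9, 0.1, -1.2]
finger_gap: -0.0
```

```bash
python3 h.py -85 152.5 270; python3 - <<'E'
from station import optics
import cv2
for n in("top","side"):
    c=optics.read_camera(n);cv2.imwrite(f"pics/{n}2.png",cv2.resize(c["img"][200:400,150:450,::-1],(750,500)))
E
```

```text
t 3.62 pos [521.9 191.7 286.8] cab [-84.8 158.1 285.9] tgt [521.  186.2 270.9] units [-0.016  0.223  0.635] yaw 0.05 F [-0.9  0.1 -1.2] tau [-0.03 -0.02  0.06] gap -0.0 z [ 0.008 -0.001 -1.   ]
```

View pics/side2.png

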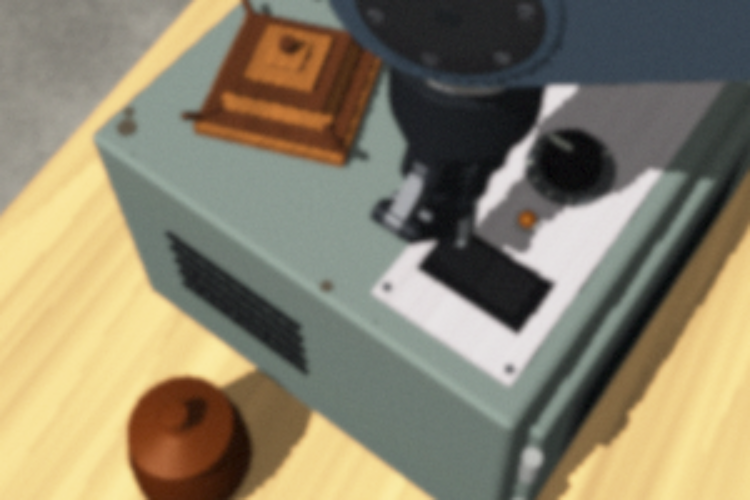

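The gripper stands above the far end of the rocker (crop about (450,235)), clear of the pagoda base. Now I'll lower it.

apply_moves:
  moves:
    - [[0,0.22,0.3,0],[0,0,0.3,0],[0,0,0,0]]

```text
time: 3.97
eef_pos: [524.4, 184.5, 278.1]
ee_rot: [-3.132, 0.202, -0.029]
wrist_force: [0.7, -0.6, -0.5]
finger_gap: -0.0
```

apply_moves:
  moves:
    - [[0,0,0.2,0],[0,0,0.1,0]]

```text
time: 4.13
eef_pos: [525.2, 183.8, 271.5]
ee_rot: [-3.131, 0.205, -0.033]
wrist_force: [0.7, 0.1, -0.1]
finger_gap: 0.3
```

```bash
python3 h.py -85 152 252
```

```text
t 4.13 pos [525.2 183.8 271.5] cab [-80.5 150.6 270.6] tgt [520.9 185.8 252.9] units [-0.196 -0.052  0.739] yaw 0.01 F [ 0.7  0.1 -0.1] tau [ 0.06  0.   -0.02] gap 0.3 z [ 0.021  0.002 -1.   ]
```

apply_moves:
  moves:
    - [[-0.2,-0.05,0.2,0],[0,0,0.2,0]]

```text
time: 4.3
eef_pos: [520.7, 185.6, 261.4]
ee_rot: [-3.131, 0.206, -0.035]
wrist_force: [0.8, 0.4, 1.5]
finger_gap: 0.1
```

```bash
python3 h.py -85 152 252
```

```text
t 4.3 pos [520.7 185.6 261.4] cab [-85.2 151.8 260.5] tgt [520.9 185.8 252.9] units [-0.001 -0.006  0.338] yaw 0.0 F [0.8 0.4 1.5] tau [ 0.02 -0.16  0.03] gap 0.1 z [ 0.022  0.002 -1.   ]
```

apply_moves:
  moves:
    - [[0,0,0.2,0],[0,0,0.1,0]]

```text
time: 4.47
eef_pos: [520.9, 185.7, 253.1]
ee_rot: [-3.131, 0.205, -0.036]
wrist_force: [0.6, -0.8, 0.8]
finger_gap: -0.0
```

apply_moves:
  moves:
    - [[0,0,0.1,0],[0,0,0,0]]

```text
time: 4.63
eef_pos: [521.2, 185.8, 252.3]
ee_rot: [-3.13, 0.205, -0.038]
wrist_force: [-0.3, -0.1, -0.0]
finger_gap: 0.1
```

```bash
python3 h.py -85 152 252
```

```text
t 4.63 pos [521.2 185.8 252.3] cab [-84.7 152.1 251.4] tgt [520.9 185.8 252.9] units [-0.011  0.005 -0.026] yaw 0.01 F [-0.3 -0.1 -0. ] tau [-0.05  0.04 -0.02] gap 0.1 z [ 0.025  0.003 -1.   ]
```

apply_moves:
  moves:
    - [[0,0,0.08,0],[0,0,0,0]]

```text
time: 4.8
eef_pos: [521.5, 186.0, 252.5]
ee_rot: [-3.13, 0.204, -0.041]
wrist_force: [-0.4, 0.5, -1.7]
finger_gap: 0.1
```

apply_moves:
  moves:
    - [[0,0,0.08,0],[0,0,0,0]]

```text
time: 4.97
eef_pos: [521.8, 186.2, 252.3]
ee_rot: [-3.129, 0.204, -0.044]
wrist_force: [-0.8, 0.3, 0.6]
finger_gap: 0.4
```

apply_moves:
  moves:
    - [[0,0,0.15,0],[0,0,0.1,0]]

```text
time: 5.13
eef_pos: [522.2, 186.4, 251.6]
ee_rot: [-3.128, 0.203, -0.049]
wrist_force: [-15.0, -4.9, 31.1]
finger_gap: 0.1
```

```bash
python3 h.py -85 152 252
```

```text
t 5.13 pos [522.2 186.4 251.6] cab [-83.9 152.8 250.7] tgt [520.9 185.8 252.9] units [-0.044  0.031 -0.053] yaw 0.02 F [-15.   -4.9  31.1] tau [-0.94  2.67  0.01] gap 0.1 z [ 0.032  0.004 -0.999]
```

apply_moves:
  moves:
    - [[0,0,-0.6,0],[0,0,-1,0],[0,0,-1,0],[0,0,-1,0],[0,0.5,-1,0]]
  claw: -0.2

```text
time: 5.55
eef_pos: [514.7, 174.2, 365.0]
ee_rot: [-3.131, 0.201, -0.033]
wrist_force: [1.1, -0.1, 0.1]
finger_gap: 51.0
```

apply_moves:
  moves:
    - [[0,1,0,0],[0,1,0,0],[0,1,0,0],[0,1,0,0],[0,1,0,0]]

```text
time: 5.97
eef_pos: [499.5, 48.7, 368.3]
ee_rot: [-3.129, 0.192, -0.045]
wrist_force: [0.2, -0.4, -0.4]
finger_gap: 51.1
```

apply_moves:
  moves:
    - [[-0.3,1,0,0],[-0.3,1,0,0],[-0.2,1,0,0],[0,1,0,0],[0,0,0,0]]

```text
time: 6.38
eef_pos: [464.7, -55.3, 364.4]
ee_rot: [-3.129, 0.195, -0.041]
wrist_force: [-0.3, 0.9, -0.5]
finger_gap: 51.1
```

```bash
python3 h.py -105 -90 290; python3 - <<'E'
from station import optics
import cv2
for n in("top","side"):
    c=optics.read_camera(n);cv2.imwrite(f"pics/{n}3.png",cv2.resize(c["img"][180:360,250:490,::-1],(800,600)) if n=="side" else cv2.resize(c["img"][260:380,180:420,::-1],(800,400)))
E
```

```text
t 6.38 pos [464.7 -55.3 364.4] cab [-109.1  -94.3  363.5] tgt [469.3 -51.5 290.9] units [ 0.089 -0.149  2.944] yaw 0.07 F [-0.3  0.9 -0.5] tau [0.05 0.   0.04] gap 51.1 z [ 0.026  0.004 -1.   ]
```

View pics/side3.png

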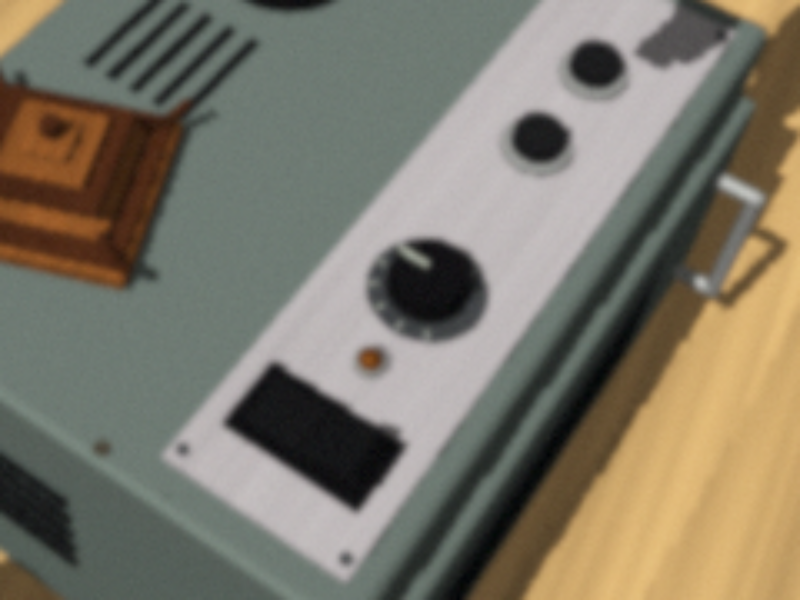

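View pics/top3.png

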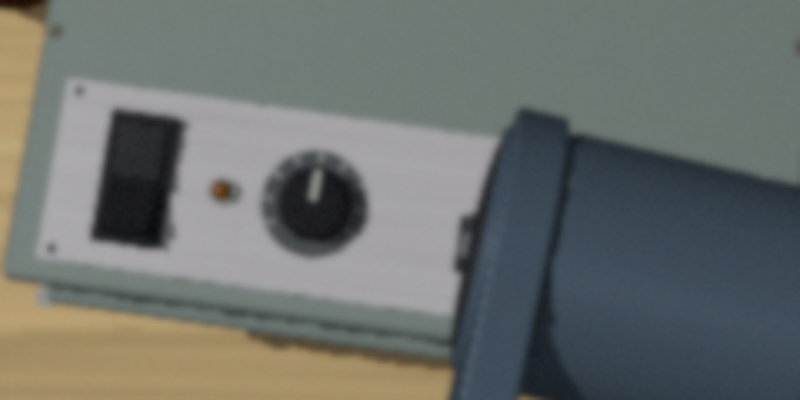

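The far half is now level and lit, and the near half is raised with a shadow in front of it at crop (390,435), so the rocker is on. The knob mark hasn't changed. Next are the keys.

apply_moves:
  moves:
    - [[0.09,-0.15,0.8,0],[0,0,0.8,0],[0,0,0.8,0],[0,0,0.2,0],[0,0,0,0]]

```text
time: 6.9
eef_pos: [471.2, -45.0, 297.5]
ee_rot: [-3.127, 0.189, -0.044]
wrist_force: [-0.2, 0.1, 0.5]
finger_gap: 51.2
```

```bash
python3 h.py -105 -89.5 270; python3 - <<'E'
from station import optics
import cv2
c=optics.read_camera("side");cv2.imwrite(f"pics/side4.png",cv2.resize(c["img"][130:310,330:570,::-1],(800,600)))
E
```

```text
t 6.9 pos [471.2 -45.  297.5] cab [-104.   -83.3  296.6] tgt [469.4 -51.  270.9] units [-0.073  0.259  1.058] yaw 0.1 F [-0.2  0.1  0.5] tau [-0.03  0.03  0.04] gap 51.2 z [ 0.028  0.006 -1.   ]
```

View pics/side4.png

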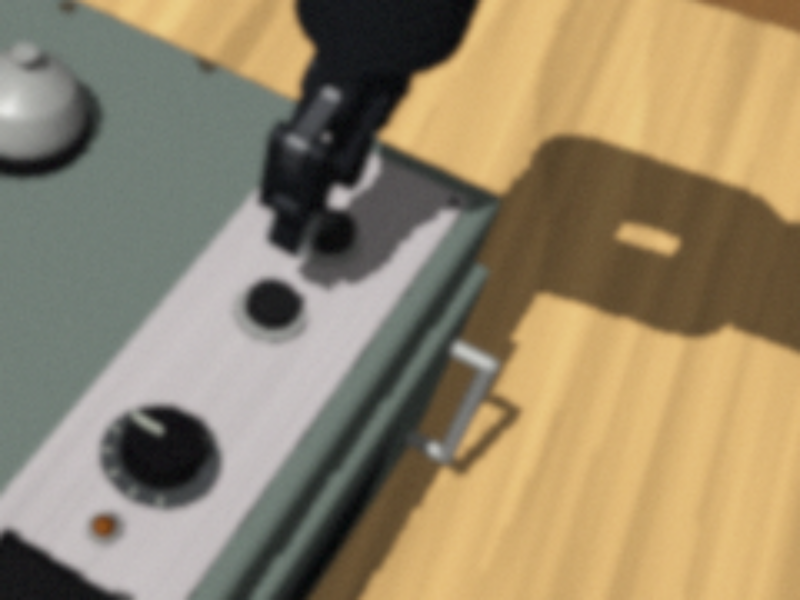

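apply_moves:
  moves:
    - [[-0.05,0.2,0.5,0.1],[0,0,0.3,0],[0,0,0,0]]

```text
time: 7.2
eef_pos: [471.6, -48.8, 280.2]
ee_rot: [-3.127, 0.203, -0.051]
wrist_force: [-0.4, 0.0, -0.5]
finger_gap: 51.1
```

```bash
python3 h.py -105 -89.5 265
```

```text
t 7.2 pos [471.6 -48.8 280.2] cab [-103.1  -87.   279.3] tgt [469.4 -51.  265.9] units [-0.094  0.105  0.566] yaw 0.02 F [-0.4  0.  -0.5] tau [-0.02  0.02  0.06] gap 51.1 z [ 0.033  0.006 -0.999]
```

apply_moves:
  moves:
    - [[-0.1,0.15,0.4,0],[0,0,0.1,0],[0,0,0,0]]

```text
time: 7.45
eef_pos: [469.7, -52.1, 268.4]
ee_rot: [-3.127, 0.202, -0.055]
wrist_force: [0.2, 0.6, 0.2]
finger_gap: 51.1
```

```bash
python3 h.py -105 -89.5 260; python3 - <<'E'
from station import optics
import cv2
c=optics.read_camera("side");cv2.imwrite(f"pics/side5.png",cv2.resize(c["img"][160:280,360:520,::-1],(800,600)))
E
```

```text
t 7.45 pos [469.7 -52.1 268.4] cab [-104.5  -90.5  267.5] tgt [469.4 -51.  260.9] units [-0.03  -0.037  0.299] yaw 0.03 F [0.2 0.6 0.2] tau [ 0.    0.02 -0.01] gap 51.1 z [ 0.036  0.005 -0.999]
```

View pics/side5.png

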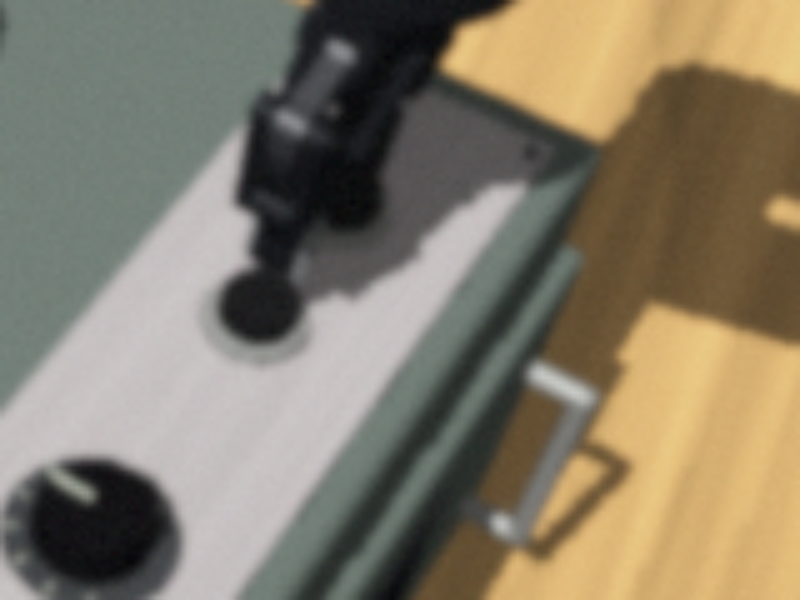

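apply_moves:
  moves:
    - [[0,0,0.2,0],[0,0,0.1,0],[0,0,0,0]]

```text
time: 7.75
eef_pos: [470.3, -52.1, 261.0]
ee_rot: [-3.127, 0.202, -0.057]
wrist_force: [-0.8, -0.4, 0.3]
finger_gap: 51.2
```

```bash
python3 h.py -105 -89.5 255; python3 - <<'E'
from station import optics
import cv2
c=optics.read_camera("side");cv2.imwrite(f"pics/side6.png",cv2.resize(c["img"][160:280,360:520,::-1],(800,600)))
E
```

```text
t 7.75 pos [470.3 -52.1 261. ] cab [-103.9  -90.4  260.1] tgt [469.4 -51.  255.9] units [-0.049 -0.034  0.203] yaw 0.03 F [-0.8 -0.4  0.3] tau [ 0.01  0.03 -0.03] gap 51.2 z [ 0.037  0.005 -0.999]
```

View pics/side6.png

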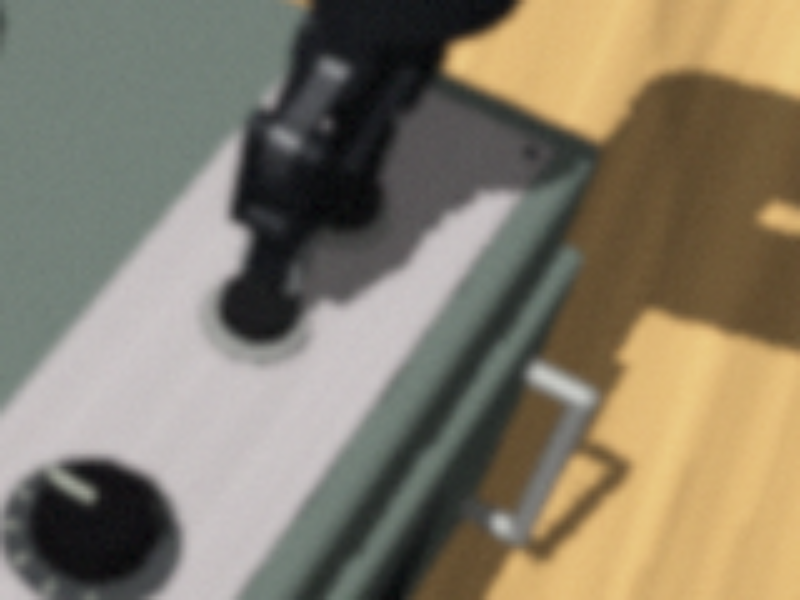

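The left fingertip is coming down onto its cap at about crop (265,290). There is no contact yet.

apply_moves:
  moves:
    - [[0,0,0.12,0],[0,0,0,0]]

```text
time: 7.97
eef_pos: [470.5, -52.1, 258.1]
ee_rot: [-3.127, 0.202, -0.057]
wrist_force: [0.2, 0.6, -0.0]
finger_gap: 51.1
```

apply_moves:
  moves:
    - [[0,0,0.12,0],[0,0,0,0]]

```text
time: 8.13
eef_pos: [470.9, -52.1, 255.1]
ee_rot: [-3.127, 0.201, -0.059]
wrist_force: [-0.3, 1.2, 0.9]
finger_gap: 51.3
```

```bash
python3 h.py -105 -89.5 255
```

```text
t 8.13 pos [470.9 -52.1 255.1] cab [-103.3  -90.3  254.2] tgt [469.4 -51.  255.9] units [-0.067 -0.034 -0.035] yaw 0.03 F [-0.3  1.2  0.9] tau [-0.01  0.15 -0.02] gap 51.3 z [ 0.038  0.005 -0.999]
```

apply_moves:
  moves:
    - [[-0.04,0,0.12,0],[0,0,0,0]]

```text
time: 8.3
eef_pos: [471.0, -52.1, 252.7]
ee_rot: [-3.127, 0.202, -0.063]
wrist_force: [-3.0, 0.9, 5.8]
finger_gap: 51.1
```

```bash
python3 h.py -105 -89.5 255
```

```text
t 8.3 pos [471.  -52.1 252.7] cab [-103.3  -90.4  251.8] tgt [469.4 -51.  255.9] units [-0.064 -0.036 -0.13 ] yaw 0.03 F [-3.   0.9  5.8] tau [0.08 0.51 0.07] gap 51.1 z [ 0.041  0.004 -0.999]
```

apply_moves:
  moves:
    - [[0,0,0.12,0],[0,0,0,0]]

```text
time: 8.47
eef_pos: [470.9, -52.1, 250.5]
ee_rot: [-3.128, 0.201, -0.064]
wrist_force: [-2.3, -0.5, 8.3]
finger_gap: 51.1
```

```bash
python3 h.py -105 -89.5 255
```

```text
t 8.47 pos [470.9 -52.1 250.5] cab [-103.3  -90.4  249.6] tgt [469.4 -51.  255.9] units [-0.06  -0.037 -0.22 ] yaw 0.03 F [-2.3 -0.5  8.3] tau [ 0.1  0.4 -0. ] gap 51.1 z [ 0.041  0.004 -0.999]
```

apply_moves:
  moves:
    - [[0,0,0.14,0],[0,0,0.1,0]]

```text
time: 8.63
eef_pos: [471.3, -52.2, 248.4]
ee_rot: [-3.129, 0.201, -0.066]
wrist_force: [-20.4, 4.6, 45.5]
finger_gap: 51.3
```

```bash
python3 h.py -105 -89.5 255
```

```text
t 8.63 pos [471.3 -52.2 248.4] cab [-102.9  -90.4  247.5] tgt [469.4 -51.  255.9] units [-0.07  -0.039 -0.301] yaw 0.03 F [-20.4   4.6  45.5] tau [ 0.15  3.33 -0.09] gap 51.3 z [ 0.043  0.003 -0.999]
```

apply_moves:
  moves:
    - [[0,0,0.05,0],[0,0,0.05,0],[0,0,0.05,0]]

```text
time: 8.88
eef_pos: [471.2, -52.2, 249.0]
ee_rot: [-3.129, 0.2, -0.071]
wrist_force: [-5.7, 0.3, 13.9]
finger_gap: 51.4
```

apply_moves:
  moves:
    - [[0,0,0.05,0],[0,0,0.05,0],[0,0,0.05,0],[0,0,0.05,0],[0,0,0.05,0]]

```text
time: 9.3
eef_pos: [471.2, -52.2, 248.9]
ee_rot: [-3.13, 0.2, -0.076]
wrist_force: [-7.4, 1.1, 15.6]
finger_gap: 51.3
```

```bash
python3 h.py -105 -89.5 255; python3 - <<'E'
from station import optics
import cv2
c=optics.read_camera("side");cv2.imwrite(f"pics/side7.png",cv2.resize(c["img"][160:280,360:520,::-1],(800,600)))
E
```

```text
t 9.3 pos [471.2 -52.2 248.9] cab [-103.   -90.4  248. ] tgt [469.4 -51.  255.9] units [-0.068 -0.038 -0.283] yaw 0.04 F [-7.4  1.1 15.6] tau [ 0.03  1.05 -0.1 ] gap 51.3 z [ 0.049  0.001 -0.999]
```

View pics/side7.png

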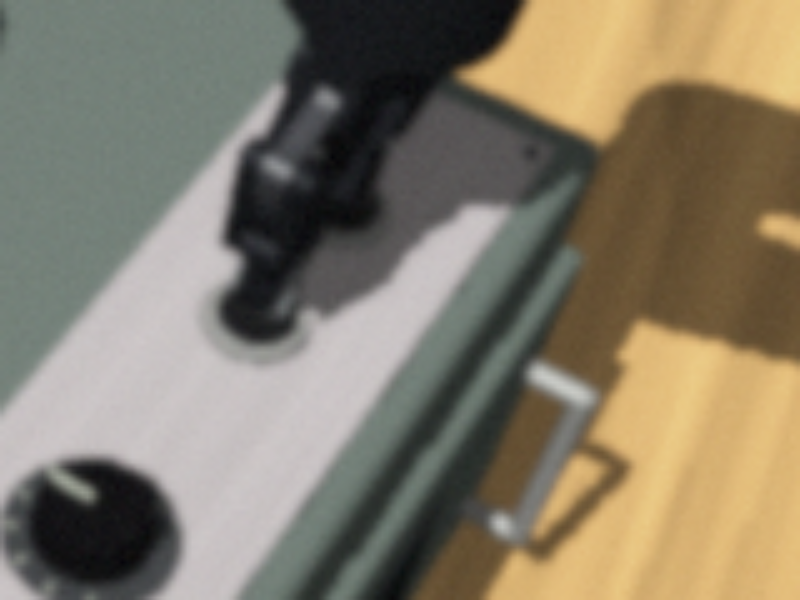

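The left fingertip is on its key with the cap sunk into the collar at (260,310). The roll torque is balanced, so both keys are bottomed. I'll hold here.

apply_moves:
  moves:
    - [[0,0,0.06,0],[0,0,0.06,0],[0,0,0.06,0],[0,0,0.06,0],[0,0,0.06,0]]

```text
time: 9.77
eef_pos: [471.3, -52.2, 248.8]
ee_rot: [-3.132, 0.199, -0.082]
wrist_force: [-8.0, 2.0, 19.7]
finger_gap: 51.2
```

apply_moves:
  moves:
    - [[0,0,0.06,0],[0,0,0.06,0],[0,0,0.06,0],[0,0,0.06,0],[0,0,0.06,0]]

```text
time: 10.18
eef_pos: [471.3, -52.2, 248.8]
ee_rot: [-3.133, 0.199, -0.088]
wrist_force: [-8.3, 2.4, 19.8]
finger_gap: 51.2
```

apply_moves:
  moves:
    - [[0,0,0.06,0],[0,0,0.06,0],[0,0,0.06,0],[0,0,0.06,0],[0,0,0.06,0]]

```text
time: 10.6
eef_pos: [471.3, -52.2, 248.9]
ee_rot: [3.133, -0.199, 0.095]
wrist_force: [-9.1, 1.3, 19.7]
finger_gap: 51.5
```

```bash
python3 h.py -105 -89.5 255
```

```text
t 10.6 pos [471.3 -52.2 248.9] cab [-102.9  -90.4  248. ] tgt [469.4 -51.  255.9] units [-0.067 -0.037 -0.286] yaw 0.05 F [-9.1  1.3 19.7] tau [ 0.14  1.39 -0.1 ] gap 51.5 z [ 0.06  -0.004 -0.998]
```

apply_moves:
  moves:
    - [[0,0,0.06,0],[0,0,0.06,0],[0,0,0.06,0],[0,0,0.06,0],[0,0,0.06,0]]

```text
time: 11.02
eef_pos: [471.4, -52.2, 248.9]
ee_rot: [3.132, -0.199, 0.101]
wrist_force: [-8.3, 2.2, 19.2]
finger_gap: 51.1
```

apply_moves:
  moves:
    - [[0,0,0.06,0],[0,0,0.06,0],[0,0,0.06,0],[0,0,0.06,0],[0,0,0.06,0]]

```text
time: 11.43
eef_pos: [471.3, -52.2, 248.8]
ee_rot: [3.131, -0.199, 0.106]
wrist_force: [-8.4, 1.3, 19.7]
finger_gap: 51.3
```

apply_moves:
  moves:
    - [[0,0,0.06,0],[0,0,0.06,0],[0,0,0.06,0],[0,0,0.06,0],[0,0,0.06,0]]

```text
time: 11.85
eef_pos: [471.4, -52.2, 248.9]
ee_rot: [3.129, -0.199, 0.112]
wrist_force: [-9.0, 1.9, 19.9]
finger_gap: 51.4
```

apply_moves:
  moves:
    - [[0,0,0.06,0],[0,0,0.06,0],[0,0,0.06,0],[0,0,0.06,0],[0,0,0.06,0]]

```text
time: 12.27
eef_pos: [471.4, -52.2, 248.9]
ee_rot: [3.128, -0.199, 0.118]
wrist_force: [-8.3, 0.8, 20.7]
finger_gap: 51.3
```

```bash
python3 h.py -105 -89.5 255
```

```text
t 12.27 pos [471.4 -52.2 248.9] cab [-102.8  -90.4  248. ] tgt [469.4 -51.  255.9] units [-0.065 -0.036 -0.285] yaw 0.05 F [-8.3  0.8 20.7] tau [ 0.24  1.4  -0.08] gap 51.3 z [ 0.075 -0.01  -0.997]
```

apply_moves:
  moves:
    - [[0,0,0.06,0],[0,0,0.06,0],[0,0,0.06,0],[0,0,0.06,0],[0,0,0.06,0]]

```text
time: 12.68
eef_pos: [471.4, -52.2, 248.9]
ee_rot: [3.127, -0.199, 0.124]
wrist_force: [-9.6, 1.5, 20.2]
finger_gap: 51.1
```

apply_moves:
  moves:
    - [[0,0,-0.5,0],[0,0,-1,0],[0,0,-1,0],[0,0,-1,0],[0,0,-1,0]]

```text
time: 13.1
eef_pos: [459.8, -50.5, 360.7]
ee_rot: [3.129, -0.199, 0.108]
wrist_force: [-0.6, -0.4, 0.5]
finger_gap: 51.3
```

apply_moves:
  moves:
    - [[-0.8,1,0,0],[-0.8,1,0,0],[-0.8,1,0,0],[-0.8,1,0,0],[-0.4,1,0,0]]

```text
time: 13.52
eef_pos: [353.5, -163.3, 358.6]
ee_rot: [3.129, -0.186, 0.121]
wrist_force: [0.7, -0.6, 0.4]
finger_gap: 51.2
```

apply_moves:
  moves:
    - [[0,1,0,0],[0,1,0,0],[0,1,0,0],[0,0,0,0],[0,0,0,0]]

```text
time: 13.93
eef_pos: [339.4, -243.6, 357.8]
ee_rot: [3.128, -0.194, 0.118]
wrist_force: [0.1, -0.2, -0.2]
finger_gap: 51.5
```

```bash
python3 h.py -105 -89.5 255; python3 - <<'E'
from station import optics
import cv2,numpy as np,pickle
T=np.radians(-7.55)
for n in("top","side"):
    c=optics.read_camera(n);cv2.imwrite(f"pics/{n}8.png",c["img"][:,:,::-1])
    c0=pickle.load(open(n+".pkl","rb"))
    A=np.linalg.inv(c["pose"])
    for nm,x,y,z in(("farhalf",-83,152,252),("nearhalf",-125,152,254),("knob",-105,52,262),("L",-105,-58,258),("R",-105,-122,258)):
        p=A@[585.2+x*np.cos(T)-y*np.sin(T),24.5+x*np.sin(T)+y*np.cos(T),z,1]
        u=int(round(p[0]/p[2]*c["fx"]+c["cx"]));v=int(round(p[1]/p[2]*c["fy"]+c["cy"]))
        print(n,nm,u,v,[np.median((p[2]-d["z_map"][v-2:v+3,u-2:u+3])).round(1) for d in(c0,c)],"(before/after, + = nearer camera)")
E
```

```text
t 13.93 pos [ 339.4 -243.6  357.8] cab [-208.5 -297.5  356.9] tgt [469.4 -51.  255.9] units [ 3.884 -8.288  4.381] yaw 0.07 F [ 0.1 -0.2 -0.2] tau [ 0.02 -0.   -0.  ] gap 51.5 z [ 0.075 -0.01  -0.997]
top farhalf 221 301 [np.float64(7.6), np.float64(-0.9)] (before/after, + = nearer camera)
top nearhalf 217 324 [np.float64(-2.7), np.float64(6.1)] (before/after, + = nearer camera)
top knob 273 321 [np.float64(-0.7), np.float64(-0.1)] (before/after, + = nearer camera)
top L 333 329 [np.float64(-1.3), np.float64(-0.8)] (before/after, + = nearer camera)
top R 368 334 [np.float64(-0.6), np.float64(-1.5)] (before/after, + = nearer camera)
side farhalf 332 301 [np.float64(10.2), np.float64(0.8)] (before/after, + = nearer camera)
side nearhalf 355 315 [np.float64(-0.7), np.float64(8.9)] (before/after, + = nearer camera)
side knob 379 261 [np.float64(1.8), np.float64(1.3)] (before/after, + = nearer camera)
side L 412 219 [np.float64(1.1), np.float64(1.1)] (before/after, + = nearer camera)
side R 429 197 [np.float64(1.2), np.float64(1.4)] (before/after, + = nearer camera)
```

View pics/side8.png

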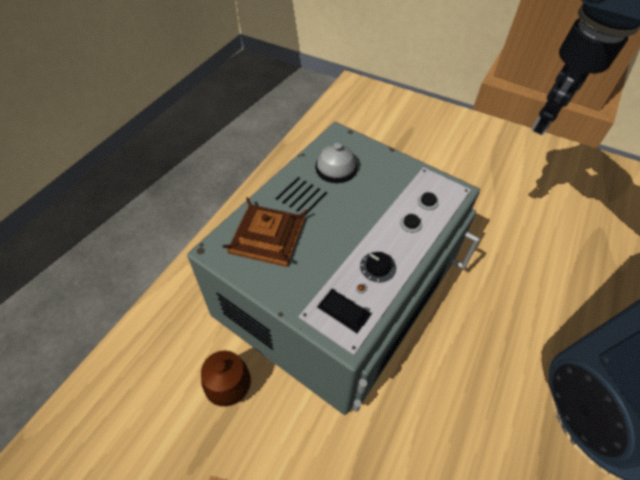

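View pics/top8.png

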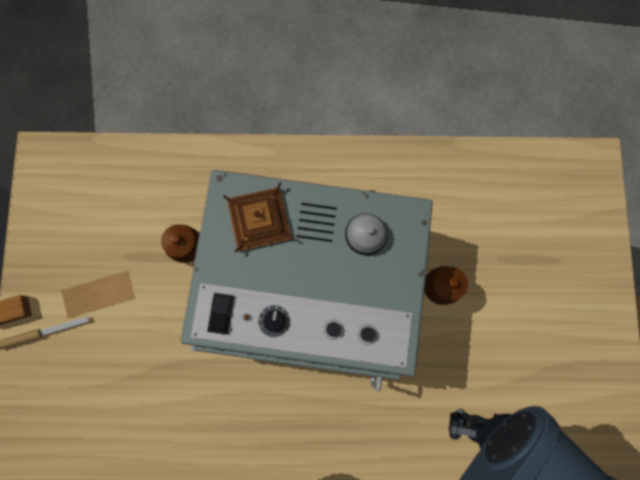

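```bash
python3 -c "
from station import r
print(r.close_job())"
```

```text
the job is handed in; nothing more can be done
None
```

The drying cabinet is switched back on, and both reset keys were pressed fully down together, held for about four seconds and let go. I handed the job in at about 14 s; no verdict was reported.

- **Rocker:** I pressed the raised far half with the shut gripper until it met a firm stop at about 31 N. Depth readings from both cameras show the far half dropped about 9 mm to level and the near half rose by the same amount.
- **Reset keys:** I set the gripper 51 mm open so one fingertip sat on each key. The force rose as two springs would, then met a hard stop. I kept 14–20 N on the keys from about 8.6 s to 12.7 s. The low roll torque points to both keys sharing the load, but only the left fingertip could be seen on its key.
- **Afterwards:** Both key tops measure within about 1 mm of their starting height, which is as fine as the cameras can tell. The knob mark, bell, jars and wooden base look unmoved in both views, and the arm is clear with no force on it.
- **Imperfections:** The wrist force briefly reached about 50 N (limit 120 N) as the keys hit bottom. The tool also tilted slowly to about 0.075 rad during the hold, mostly front to back, so the two fingers stayed nearly level. No checks failed. The two cameras disagreed by about 2 mm in height and 3–4 mm sideways, so I aimed between them.

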